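Feed a printed blade cluster through the gravity flap of a collection box

TASK

Put the freshly printed bronze blade cluster away in the covered collection box: with the fingertips, push it along the steel apron and through the hanging orange flap, far enough that the sloping roller track inside takes it and it rolls down to the rubber buffer. Only push it, gently, without pinching or lifting it. Then draw the fingers back so that the flap falls fully shut behind it, and leave the small gear, the vial and the red-capped jar where they stand.

Things in the scene. Friction and masses are not known exactly. Their poses are not given: they have to be found in the camera images.
- collection_box: Fixed box for as-built parts: open steel apron, then a white housing with clear top and windows. Origin on the bench, mid-width, under the flap's hinge. x = feed direction (apron to housing), z up. Apron flat, top at z 60 mm, x -235 to 0. Rails 9 mm high, inner faces y +-60 mm at its open end, narrowing evenly to +-38.5 at x -30, then parallel. Bench flanges reach y +-79, housing walls +-66.
- doorway (a point): Middle of the apron's inner end (x 0, z 60 mm of the box), under the flap's hinge. Rails here 77 mm apart. Lintel and jambs span x -14 to -2 mm; opening from z 60 up to 118 mm, housing top 127 mm (screw heads 133). Fingers pointing straight down can follow a part only up to the lintel's front face at x -14 mm.
- track_end (a point): Rubber buffer's face at the low end of the roller track (x 164 mm of the box, mid-width). Nine free rollers run from the apron's end (x 0) down an 11 degree slope to it. Once the cluster's middle is about 10 mm past the doorway point it tips onto the rollers and rolls to the buffer by itself in 1 to 3 s; its centre then lies near x 112 mm of the box, the flap free of it.
- cluster_centre (a point): Centre, half-way up, of the loose bronze blade cluster on the apron: base block 102 (x) by 62 (y) by 14 mm, rows of blades on it, 41 mm high in all, 0.35 to 0.65 kg. Starts flat, its x axis within 0.12 rad of the feed direction, its middle 130 to 172 mm before the hinge and within 6 mm of mid-width. Slides under 2 to 5 N; pushed from behind at mid-width it squares up between the rails.
- flap (a joint): Hinge of the orange flap (77 mm wide, 50 long, 40 g) hanging in the doorway from a pin at z 114 mm, its lower edge 4 mm above the apron. 0 = shut; grows to 1.45 rad as the lower edge swings into the housing; opens inwards only. The cluster's nose pushes it open with under 1 N; it rides on the cluster, then falls shut by its own weight.
- gear_print: Small printed bronze gear, 34 mm across, 10 mm high, lying on the bench beside the apron; to be left alone. Origin: centre of its underside.
- vial_2: Amber sample vial with a blue cap, 17 mm across, 44 mm high, standing beside the apron; to be left alone. Origin: centre of its underside.
- jar_used: Small jar with a red cap, 42 mm across, 55 mm high, standing behind the housing as seen from the robot; to be left alone. Origin: centre of its underside.
- hose_loop (a point): Lowest loop, 60 mm above the bench, of the coiled blue air hose that hangs straight down from above at the right of the bench, about 30 mm thick and fixed like a post up to 0.9 m high: keep the arm and the hand clear of it on the way to the work.

How it is judged:
By the outcome, as a careful person would: the job done as asked, in the order asked, and still so for the second after the job is handed in, with the robot touching nothing.
It also fails if it takes over 38 s, if anything falls off the work surface, if the arm or the gripper's body presses on something with over 40 N, if the wrist force passes 120 N, or if a joint passes its speed limit or range.

ROBOT

A 7-joint arm with a two-finger parallel gripper is mounted at the origin on a cart in front of the work surface, level with it; the furniture and walls round the work are solid. World frame = base frame: x ahead of the robot, y to its left, z up, the work surface at z = 0. Lengths are in m, angles in rad, forces in N, time in s.
With the tool pointing down it reaches from about 0.4 to 0.85 m from the base axis. Payload 10.4 kg.
Tool frame: the origin (TCP) lies on the centre line of the jaws, within the pads' length; the fingertips stand 22 mm ahead of it and the grasp point (between the pads) lies 3 mm ahead of it; z points along the fingers, x is the direction in which the jaws open and shut, and the axes are right-handed (so a half turn about z gives the same grasp; the last joint's range is limited). The gripper opens to 87 mm and grips with 3 to 60 N. Pads are 19 mm wide; open, the fingers measure 117 mm over their backs; the gripper's body (75 mm by 190 mm) begins 51 mm behind the grasp point.
Start: joints at [1.094, 0.332, -0.065, 1.46, 0.022, 1.35, -0.088], TCP at [0.274, -0.562, 0.245] pointing down, gripper open.
Joint ranges: [-2.6, 2.6], [-0.5, 2.12], [-1.47, 1.34], [0.16, 2.42], [-1.27, 4.41], [0.06, 2.06], [-2.6, 2.6]. Speed limits (rad/s): [2.22, 2.22, 2.79, 2.79, 3.14, 3.14, 3.14].

INTERFACE

Orientations are given as a 3x3 rotation matrix whose columns are the frame's x, y, z axes.
In Python, from cell import get_obs, camera, get_calibration, sign_off, spot_in gives the robot as it stands.
- The arm moves only by the tool servo_tool, never from a script. Its argument "commands" is a list of rows, each an object with "offset": the shift along the tool's x, y, z in mm, a list of three; "angular": the turn, a rotation vector about the tool's x, y, z in degrees, a list of three. A call has 1 to 10 rows; each row shifts and turns the commanded pose from where the row before left it, along the tool's axes as they then stand; what a row does not reach is not made up. A row lasts 1/10 s, in which the tool goes at most 50 mm and 8.59 degrees, less where a joint would pass 70% of its speed; a pose out of reach is approached as far as the arm can. A call is refused whole if a number of a shift passes 50 or a number of a turn 8.59, either way. A call with a gripper value outside its range is refused whole. "hand" is the closure in counts, from 0 (fully open) to 255 (shut), set as the call begins (left out, the last holds). The fingers move at their own pace and stop on an object; the grip force is fixed at half the most. Time passes only in rows, so rows that do not move let the fingers close. It gives the time, the measured TCP pose, the force and the opening at its end, in the units of the state.
- get_obs(): the state, without advancing time (a new reading comes with each control period).
- camera(name): name is "side" or "top"; returns the picture (384x512x3 uint8, red, green, blue); there is no depth.
- get_calibration(name): a dict with "K" (3x3 intrinsics, pixels), "R" (3x3) and "t" (3): a world point X has camera coordinates R X + t. Camera axes: x right, y down, z forward; pixel columns grow to the right and rows downward; lengths in m; the calibration is good to about 2 mm. A picture is of the moment at which its call begins. get_calibration takes no time and is no camera call.
- sign_off(): hands the job in, once; it reports no verdict.
Trained networks look in the newest picture that a camera, given by its name, has taken for a name from the list of things; names that differ only in an ending like _2 or _b are one class to them, and where a whole thing is asked for, a point or a joint stands for the part that bears it (a point fixed in the world has none). Each returns a list of dicts, best first, with "score" (0 to 1); they miss things now and then, are a little off and sometimes report something else, mostly with a low value. They report only what shows in the picture. A call takes as long as a camera call.
- spot_in(camera, label): "xyz" ([x, y, z] in m, in world coordinates, good to about 4 mm: the middle of the surface that is visible of it).
The state is a dict: "clock": time; "joint_pos": joint angles; "joint_vel": joint speeds; "joint_efforts": joint torques, N m; "position": TCP position; "tcp_rot": TCP orientation; "ft_force": force on the tool from outside, world axes, zero at the start; "wrist_torque": the same for the moment, N m; "grip_width": finger opening in m.
Only numpy, scipy, OpenCV 4.12 (cv2) and the standard library are available. Lean on these libraries where they do the work, as an engineer would, in place of code of your own. Each camera call takes 0.05 s, during which the arm holds its last target.

## Working session

There is one attempt and no reset: what is moved stays moved. The work goes in short steps, Python scripts to look and compute and a tool call to move; the robot and the scene stay as the last step left them, time stands still between calls to the robot, and variables do not carry over. Pictures are saved under pics/ and viewed, and the job is handed in when it is done.

Besides the shell and the picture viewer there is one more tool, called as name(argument=value, ...), one argument or row to a line, values as JSON. servo_tool: Moves the arm, as the interface text tells. Its arguments: {"type":"object","properties":{"commands":{"type":"array"},"hand":{"type":"number"}},"required":["commands"]}

```bash
mkdir -p pics; ls
cat > h.py <<'E'
import numpy as np, cv2
from cell import *
def save(n,f):
    im=camera(n); cv2.imwrite('pics/'+f,cv2.cvtColor(im,cv2.COLOR_RGB2BGR)); return im
def proj(n,X):
    c=get_calibration(n); X=np.atleast_2d(X); p=(np.array(c['R'])@X.T).T+np.array(c['t']); q=(np.array(c['K'])@p.T).T; return q[:,:2]/q[:,2:]
def back(n,uv,z):
    c=get_calibration(n);R=np.array(c['R']);t=np.array(c['t'])
    d=R.T@np.linalg.inv(c['K'])@np.array([uv[0],uv[1],1.]);o=-R.T@t
    return o+d*(z-o[2])/d[2]
E
python3 - <<'E'
from h import *
save('top','t0.png');save('side','s0.png')
for n in ['top','side']:
    c=get_calibration(n);print(n,'cam at',np.round(-np.array(c['R']).T@np.array(c['t']),3))
    for l in ['cluster_centre','collection_box','flap','gear_print','vial_2','jar_used','hose_loop']:
        print(l,[(np.round(d['xyz'],3).tolist(),round(d['score'],2)) for d in spot_in(n,l)[:3]])
o=get_obs();print(o['clock'],o['position'],o['tcp_rot'],o['grip_width'],o['ft_force'])
E
```

```text
pics
top cam at [ 0.568 -0.041  1.222]
cluster_centre [([0.587, 0.124, 0.085], 0.76)]
collection_box [([0.63, 0.006, 0.125], 0.57)]
flap []
gear_print [([0.505, -0.002, 0.007], 0.59)]
vial_2 []
jar_used []Traceback (most recent call last):
  File "<stdin>", line 6, in <module>
ValueError: it knows: cluster_centre, collection_box, doorway, flap, gear_print, jar_used, track_end, vial
```

View pics/t0.png

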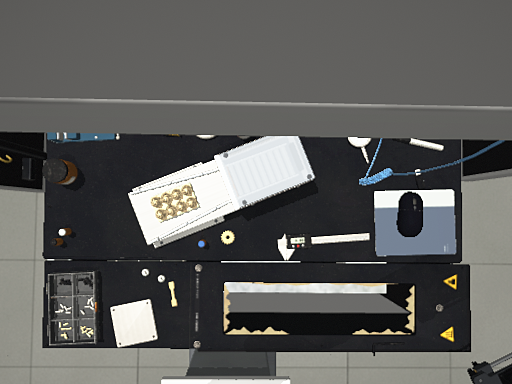

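View pics/s0.png

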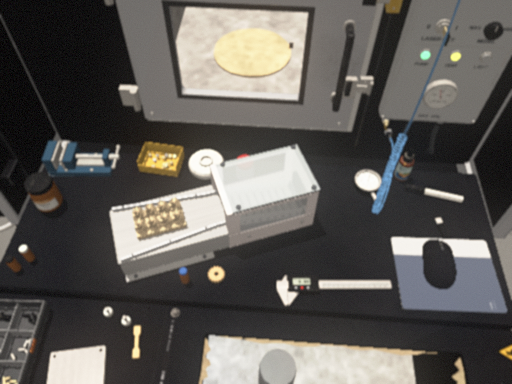

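Run:
```python
from h import *
for n in ['side']:
    for n in ['top','side']:
        c=get_calibration(n);print(n,'cam at',np.round(-np.array(c['R']).T@np.array(c['t']),3))
    for l in ['cluster_centre','collection_box','flap','jar_used','vial']:
        print(l,[(np.round(d['xyz'],3).tolist(),round(d['score'],2)) for d in spot_in(n,l)[:3]])
o=get_obs();print(o['clock'],o['position'],o['tcp_rot'],o['grip_width'],o['ft_force'])
```

```text
top cam at [ 0.568 -0.041  1.222]
side cam at [ 0.088 -0.1    0.853]
cluster_centre [([0.577, 0.122, 0.085], 0.76), ([0.608, -0.012, 0.065], 0.41)]
collection_box [([0.608, -0.014, 0.059], 0.57)]
flap []
jar_used []
vial []
0.65 [ 0.27403526 -0.56174282  0.2445789 ] [[ 4.38380762e-01 -8.98789351e-01  9.62277451e-05]
 [-8.98789351e-01 -4.38380769e-01 -6.62252792e-05]
 [ 1.01706969e-04 -5.74565842e-05 -9.99999993e-01]] 0.08661374103525946 [-0.09819173  0.26532752 -0.36280998]
```

Run:
```python
import cv2
a=cv2.imread('pics/t0.png')[125:260,110:330];cv2.imwrite('pics/t0c.png',cv2.resize(a,None,fx=3.6,fy=3.6,interpolation=cv2.INTER_CUBIC))
a=cv2.imread('pics/s0.png')[135:290,95:335];cv2.imwrite('pics/s0c.png',cv2.resize(a,None,fx=3.3,fy=3.3,interpolation=cv2.INTER_CUBIC))
```

```text
(no output)
```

View pics/t0c.png

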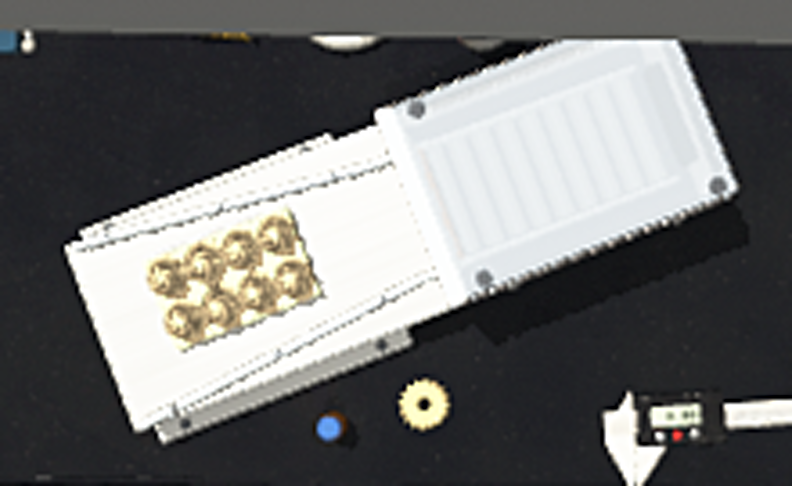

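View pics/s0c.png

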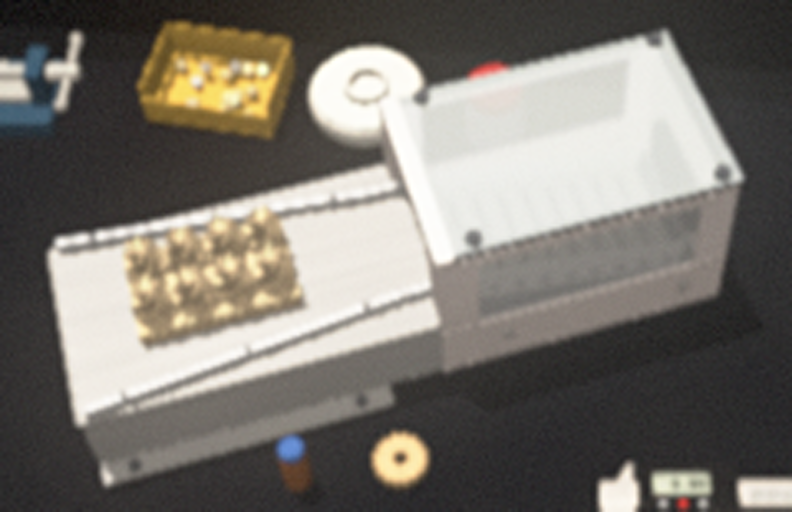

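```bash
cat > fit.py <<'E'
from h import *
from scipy.optimize import least_squares
T=lambda u:(110+u[0]/3.6,125+u[1]/3.6); S=lambda u:(95+u[0]/3.3,135+u[1]/3.3)
obs=[('top',(66,245),(-.235,'w',.06)),('top',(138,432),(-.235,'-w',.06)),
('top',(376,112),(-.014,.066,.127)),('top',(466,300),(-.014,-.066,.127)),
('side',(48,252),(-.235,'w',.06)),('side',(82,420),(-.235,'-w',.06)),
('side',(384,100),(-.014,.066,.127)),('side',(440,262),(-.014,-.066,.127))]
# feed dir yaw th
def X(p,c):
    x,y,z=c; y=p[3] if y=='w' else -p[3] if y=='-w' else y
    R=np.array([[np.cos(p[2]),-np.sin(p[2])],[np.sin(p[2]),np.cos(p[2])]])
    return np.r_[p[:2]+R@[x,y],z]
def px(n,u): return np.array(T(u) if n=='top' else S(u))
f=lambda p:np.concatenate([proj(n,X(p,c))[0]-px(n,u) for n,u,c in obs])
r=least_squares(f,[.63,.0,-1.15,.066],x_scale=[.1,.1,.1,.01])
print(r.x,np.degrees(r.x[2]));print(np.round(f(r.x),1))
for n,u,c in obs: print(n,c,back(n,px(n,u),c[2]).round(4),X(r.x,c).round(4))
p=r.x
def tobox(w):
    R=np.array([[np.cos(p[2]),-np.sin(p[2])],[np.sin(p[2]),np.cos(p[2])]]);return R.T@(w[:2]-p[:2])
# cluster base top corners z .074
for n,us in [('top',[(292,207),(322,295),(182,350)]),('side',[(302,300),(145,345)])]:
    for u in us: print(n,u,tobox(back(n,px(n,u),.074)).round(4))
print('cl',tobox(np.array([.587,.124])),tobox(np.array([.577,.122])),'vial',tobox(back('top',px('top',(328,428)),.044)),back('top',px('top',(328,428)),.044),'gear',tobox(np.array([.505,-.002])))
c=get_calibration('side')
print('hose low',back('top',(363,182),.06),back('top',(390,174),.06),back('side',(377,211),.06))
E
python3 fit.py
```

```text
[ 0.63393906 -0.00925749 -1.17421559  0.06465983] -67.27759732697868
[ 0.7  0.7  0.6 -0.5 -0.6 -0.4 -3.8  1.7  2.2 -0.7  1.2  0.6 -0.8 -0.8
  0.4  0.2]
top (-0.235, 'w', 0.06) [0.6044 0.2341 0.06  ] [0.6028 0.2325 0.06  ]
top (-0.235, '-w', 0.06) [0.4823 0.184  0.06  ] [0.4835 0.1825 0.06  ]
top (-0.014, 0.066, 0.127) [0.6884 0.0277 0.127 ] [0.6894 0.0291 0.127 ]
top (-0.014, -0.066, 0.127) [ 0.5715 -0.0304  0.127 ] [ 0.5677 -0.0218  0.127 ]
side (-0.235, 'w', 0.06) [0.6006 0.2366 0.06  ] [0.6028 0.2325 0.06  ]
side (-0.235, '-w', 0.06) [0.4846 0.1852 0.06  ] [0.4835 0.1825 0.06  ]
side (-0.014, 0.066, 0.127) [0.6874 0.0272 0.127 ] [0.6894 0.0291 0.127 ]
side (-0.014, -0.066, 0.127) [ 0.568 -0.021  0.127] [ 0.5677 -0.0218  0.127 ]
top (292, 207) [-0.0879  0.0336]
top (322, 295) [-0.0909 -0.0273]
top (182, 350) [-0.1883 -0.0266]
side (302, 300) [-0.0948 -0.0311]
side (145, 345) [-0.1916 -0.0325]
cl [-0.14104599  0.00817695] [-0.14306388 -0.00181946] vial [-0.12240142 -0.11005348] [0.48514755 0.06113401 0.044     ] gear [-0.05649908 -0.1161284 ]
hose low [ 0.63916681 -0.32661099  0.06      ] [ 0.65954545 -0.39233781  0.06      ] [ 0.64494162 -0.3258551   0.06      ]
```

Run:
```python
from h import *
print(proj('side',[[.75,0,0],[.8,0,0],[.75,0,.15],[.8,0,.15],[.8,0,.3]]).round())
print(proj('top',[[.75,0,0],[.8,0,0],[.75,0,.3],[.7,0,.6],[.8,0,.6]]).round())
for p in [(187,205),(187,100)]:print(back('side',p,0))
print(back('top',(300,137),.0),back('top',(300,137),.3),back('top',(300,100),.3))
for z in (.06,.3,.9):print(z,proj('top',[.645,-.335,z]).round(),proj('side',[.645,-.335,z]).round())
```

```text
[[230. 180.]
 [232. 164.]
 [227. 137.]
 [230. 120.]
 [227.  64.]]
[[229. 138.]
 [229. 118.]
 [224. 114.]
 [214. 107.]
 [215.  30.]]
[0.67033775 0.08990403 0.        ]
[1.01992999e+00 1.46474700e-01 1.11022302e-16]
[ 0.75480347 -0.17999654  0.        ] [ 0.70883931 -0.14577222  0.3       ] [ 0.780367  -0.1451081  0.3      ]
0.06 [[366. 180.]] [[381. 211.]]
0.3 [[398. 172.]] [[414. 131.]]
0.9 [[674. 103.]] [[ 690. -537.]]
```

servo_tool(
  commands=[
    {"offset": [-20,0,0],"angular": [0,0,0]},
    {"offset": [-40,0,0],"angular": [0,0,0]},
    {"offset": [-45,0,0],"angular": [0,0,0]},
    {"offset": [-35,0,0],"angular": [0,0,0]},
    {"offset": [-5,0,0],"angular": [0,0,0]},
  ],
  hand=170,
)

```text
clock: 1.15
position: [0.2091, -0.429, 0.245]
tcp_rot: [[0.438, -0.899, -0.0], [-0.899, -0.438, -0.0], [0.0, 0.0, -1.0]]
ft_force: [0.5, -0.8, 0.1]
grip_width: 0.055
```

Run:
```python
import cv2
a=cv2.imread('pics/t0.png')[60:180,150:420];cv2.imwrite('pics/t0d.png',cv2.resize(a,None,fx=2.9,fy=2.9,interpolation=cv2.INTER_CUBIC))
a=cv2.imread('pics/s0.png')[60:215,100:380];cv2.imwrite('pics/s0d.png',cv2.resize(a,None,fx=2.8,fy=2.8,interpolation=cv2.INTER_CUBIC))
```

```text
(no output)
```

View pics/t0d.png

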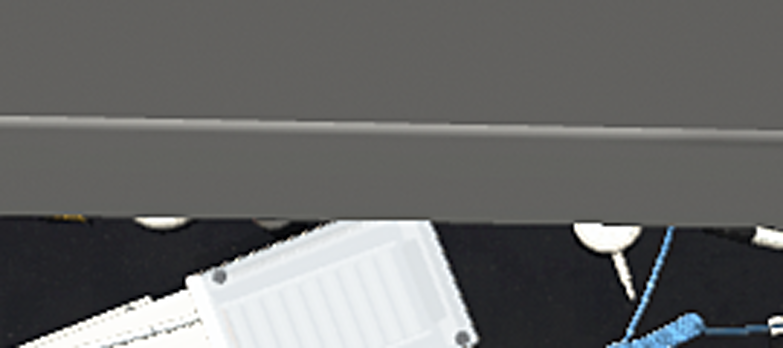

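View pics/s0d.png

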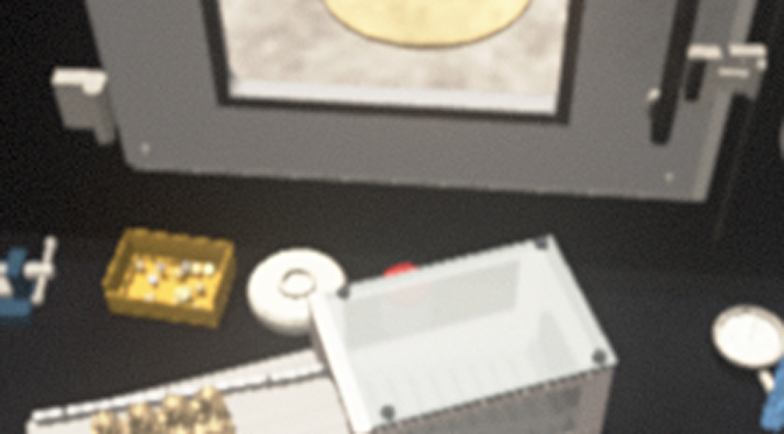

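servo_tool(
  commands=[
    {"offset": [-1,-21,0],"angular": [0,0,-2.5]},
    {"offset": [-2,-42,0],"angular": [0,0,-5]},
    {"offset": [-2,-42,0],"angular": [0,0,-5]},
    {"offset": [-2,-42,0],"angular": [0,0,-5]},
    {"offset": [-2,-42,0],"angular": [0,0,-5]},
    {"offset": [-2,-42,0],"angular": [0,0,-5]},
    {"offset": [-2,-42,0],"angular": [0,0,-5]},
    {"offset": [-2,-42,0],"angular": [0,0,-5]},
    {"offset": [-2,-42,0],"angular": [0,0,-5]},
    {"offset": [-2,-42,0],"angular": [0,0,-5]},
  ],
)

```text
clock: 2.15
position: [0.4617, -0.1314, 0.2447]
tcp_rot: [[0.96, -0.279, 0.001], [-0.279, -0.96, 0.001], [0.001, -0.001, -1.0]]
ft_force: [0.6, 0.5, 0.2]
grip_width: 0.0289
```

servo_tool(
  commands=[
    {"offset": [-2,-42,0],"angular": [0,0,-5]},
    {"offset": [-2,-42,0],"angular": [0,0,-5]},
    {"offset": [-2,-42,0],"angular": [0,0,-5]},
    {"offset": [-2,-42,0],"angular": [0,0,-5]},
    {"offset": [-2,-42,0],"angular": [0,0,-5]},
    {"offset": [-2,-42,0],"angular": [0,0,-5]},
    {"offset": [-2,-42,0],"angular": [0,0,-5]},
    {"offset": [0,-20,0],"angular": [0,0,-4.2]},
    {"offset": [0,-5,0],"angular": [0,0,0]},
  ],
)

```text
clock: 3.05
position: [0.4448, 0.1829, 0.2448]
tcp_rot: [[0.92, 0.393, 0.0], [0.393, -0.92, 0.002], [0.001, -0.001, -1.0]]
ft_force: [0.0, -0.1, -0.5]
grip_width: 0.0291
```

```bash
cat > pose.py <<'E'
import io,contextlib
with contextlib.redirect_stdout(io.StringIO()):
    from fit import *
obs2=[o for i,o in enumerate(obs) if i!=3]
f=lambda p:np.concatenate([proj(n,X(p,c))[0]-px(n,u) for n,u,c in obs2])
p=least_squares(f,r.x,x_scale=[.1,.1,.1,.01]).x
def rep(tx,ty,tz):
    R2=np.array([[np.cos(p[2]),-np.sin(p[2])],[np.sin(p[2]),np.cos(p[2])]])
    o=get_obs();P=np.array(o['position']);b=R2.T@(P[:2]-p[:2])
    w=np.r_[p[:2]+R2@[tx,ty],tz]
    print('t',o['clock'],'tcp box',b.round(4),'yaw err',np.degrees(np.arctan2(o['tcp_rot'][1][0],o['tcp_rot'][0][0])-p[2]-np.pi/2).round(2),'tool shift mm',(1000*np.array(o['tcp_rot']).T@(w-P)).round(1),'F',np.round(o['ft_force'],1),o['grip_width'])
if __name__=='__main__':
    print(p,np.round(f(p),1)); rep(-.230,0,.150)
E
python3 pose.py
```

```text
[ 0.63253099 -0.00849393 -1.18115162  0.06466058] [ 0.3  0.6 -0.1 -0.5 -0.8  0.1  1.7 -0.9  0.3  0.6 -1.1 -0.4 -0.3  0.8]
t 3.05 tcp box [-0.2483 -0.101 ] yaw err 0.79 tool shift mm [100.6  19.8  94.9] F [ 0.  -0.1 -0.5] 0.029092716079900237
```

servo_tool(
  commands=[
    {"offset": [20,4,0],"angular": [0,0,0.4]},
    {"offset": [40,8,0],"angular": [0,0,0.4]},
    {"offset": [34,7,10],"angular": [0,0,0]},
    {"offset": [7,1,30],"angular": [0,0,0]},
    {"offset": [0,0,35],"angular": [0,0,0]},
    {"offset": [0,0,20],"angular": [0,0,0]},
    {"offset": [0,0,0],"angular": [0,0,0]},
  ],
)

```text
clock: 3.75
position: [0.5458, 0.1972, 0.1462]
tcp_rot: [[0.929, 0.37, -0.005], [0.37, -0.929, -0.002], [-0.005, -0.0, -1.0]]
ft_force: [-0.6, -0.9, 0.7]
grip_width: 0.0289
```

Run:
```python
from pose import *
rep(-.230,0,.09)
save('top','t1.png');save('side','s1.png')
a=cv2.imread('pics/t1.png')[110:260,100:330];b=cv2.imread('pics/s1.png')[135:300,65:335]
cv2.imwrite('pics/t1c.png',cv2.resize(a,None,fx=3.4,fy=3.4,interpolation=cv2.INTER_CUBIC))
cv2.imwrite('pics/s1c.png',cv2.resize(b,None,fx=2.9,fy=2.9,interpolation=cv2.INTER_CUBIC))
```

```text
t 3.75 tcp box [-0.2233 -0.0021] yaw err -0.58 tool shift mm [ 2.4 -6.7 56.2] F [-0.6 -0.9  0.7] 0.028853798863473855
```

View pics/t1c.png

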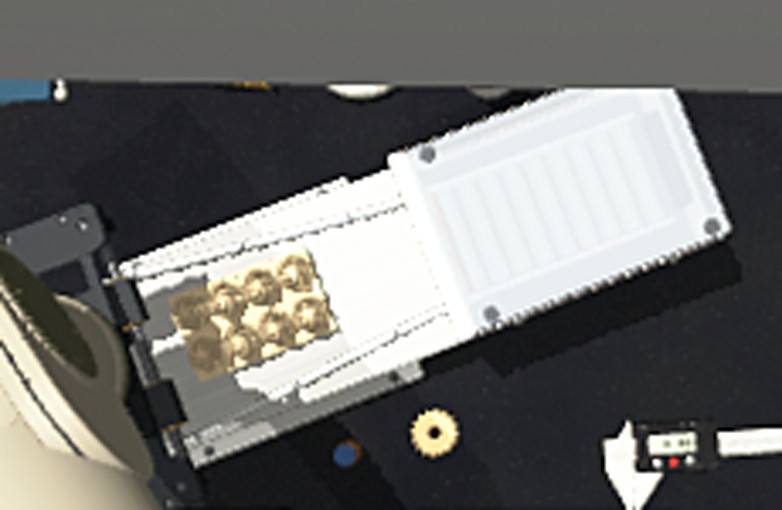

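View pics/s1c.png

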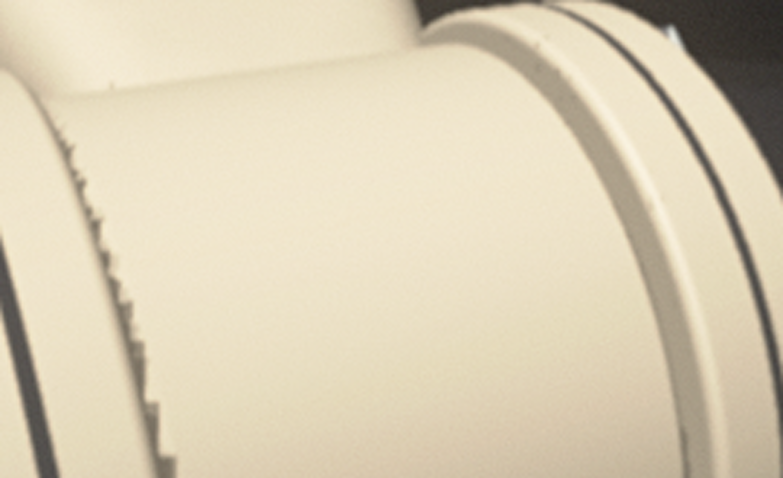

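servo_tool(
  commands=[
    {"offset": [2,-4,15],"angular": [0,0,-0.6]},
    {"offset": [0,0,20],"angular": [0,0,0]},
    {"offset": [0,0,12],"angular": [0,0,0]},
    {"offset": [0,0,6],"angular": [0,0,0]},
    {"offset": [0,0,0],"angular": [0,0,0]},
  ],
)

```text
clock: 4.35
position: [0.5467, 0.2037, 0.0961]
tcp_rot: [[0.924, 0.383, -0.001], [0.383, -0.924, -0.0], [-0.001, -0.0, -1.0]]
ft_force: [-0.2, 0.1, 1.2]
grip_width: 0.0289
```

Run:
```python
from pose import *
rep(-.2,0,.09)
```

```text
t 4.35 tcp box [-0.2289  0.0012] yaw err 0.17 tool shift mm [-1.3 28.9  6.1] F [-0.2  0.1  1.2] 0.028928892421108854
```

servo_tool(
  commands=[
    {"offset": [-1,0,4],"angular": [0,0,0]},
    {"offset": [0,4,2],"angular": [0,0,0]},
    {"offset": [0,6,0],"angular": [0,0,0]},
    {"offset": [0,6,0],"angular": [0,0,0]},
    {"offset": [0,6,0],"angular": [0,0,0]},
    {"offset": [0,5,0],"angular": [0,0,0]},
    {"offset": [0,5,0],"angular": [0,0,0]},
    {"offset": [0,5,0],"angular": [0,0,0]},
  ],
)

```text
clock: 5.15
position: [0.5601, 0.1696, 0.0907]
tcp_rot: [[0.924, 0.383, 0.0], [0.383, -0.924, 0.001], [0.0, -0.001, -1.0]]
ft_force: [-1.1, 2.8, 0.4]
grip_width: 0.0288
```

Run:
```python
from pose import *
rep(-.045,0,.09)
save('top','t2.png')
a=cv2.imread('pics/t2.png')[110:260,100:330]
cv2.imwrite('pics/t2c.png',cv2.resize(a,None,fx=3.4,fy=3.4,interpolation=cv2.INTER_CUBIC))
```

```text
t 5.15 tcp box [-0.1923  0.0006] yaw err 0.22 tool shift mm [ -1.2 147.3   0.6] F [-1.1  2.8  0.4] 0.028821499008677216
```

View pics/t2c.png

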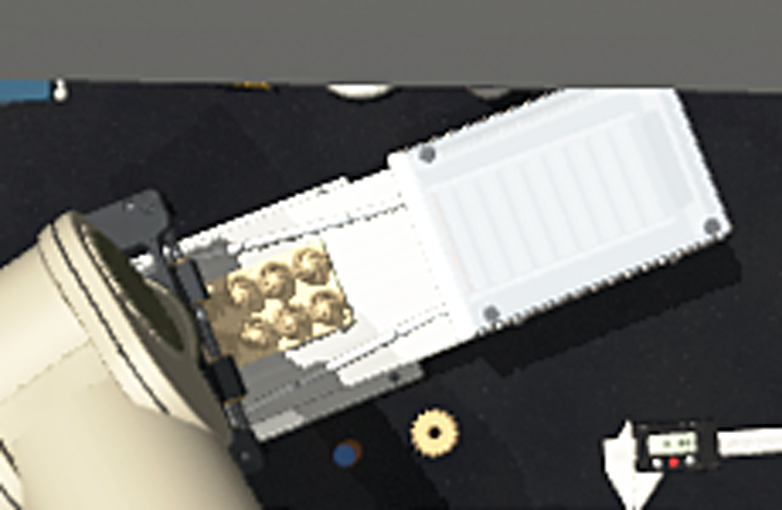

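servo_tool(
  commands=[
    {"offset": [0,4,0],"angular": [0,0,0]},
    {"offset": [0,5,0],"angular": [0,0,0]},
    {"offset": [0,6,0],"angular": [0,0,0]},
    {"offset": [0,6,0],"angular": [0,0,0]},
    {"offset": [0,6,0],"angular": [0,0,0]},
    {"offset": [0,6,0],"angular": [0,0,0]},
    {"offset": [0,6,0],"angular": [0,0,0]},
    {"offset": [0,6,0],"angular": [0,0,0]},
    {"offset": [0,6,0],"angular": [0,0,0]},
    {"offset": [0,6,0],"angular": [0,0,0]},
  ],
)

```text
clock: 6.2
position: [0.5821, 0.1162, 0.0906]
tcp_rot: [[0.924, 0.383, 0.0], [0.383, -0.924, 0.0], [0.0, -0.0, -1.0]]
ft_force: [-2.5, 6.4, 3.3]
grip_width: 0.0288
```

Run:
```python
from pose import *
rep(-.045,0,.09)
save('top','t3.png')
a=cv2.imread('pics/t3.png')[110:260,100:330]
cv2.imwrite('pics/t3c.png',cv2.resize(a,None,fx=3.4,fy=3.4,interpolation=cv2.INTER_CUBIC))
```

```text
t 6.2 tcp box [-0.1346  0.0007] yaw err 0.18 tool shift mm [-1.  89.6  0.6] F [-2.5  6.4  3.3] 0.02880173821986792
```

View pics/t3c.png

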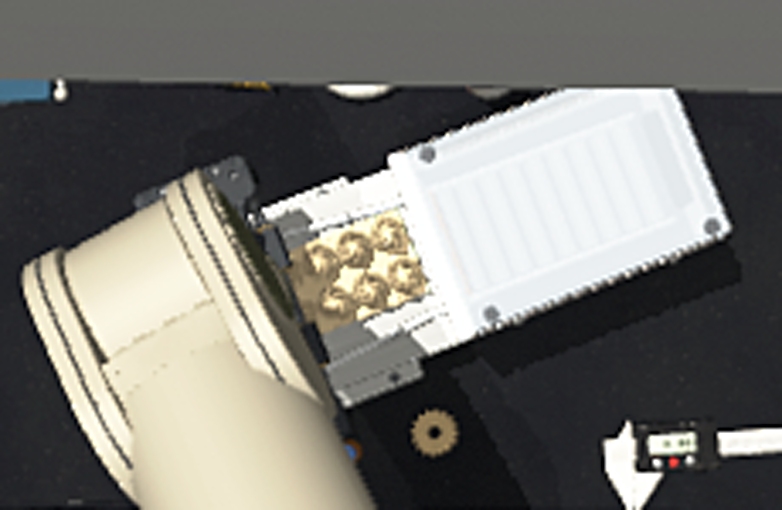

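servo_tool(
  commands=[
    {"offset": [0,3,0],"angular": [0,0,0]},
    {"offset": [0,5,0],"angular": [0,0,0]},
    {"offset": [0,5,0],"angular": [0,0,0]},
    {"offset": [0,5,0],"angular": [0,0,0]},
    {"offset": [0,5,0],"angular": [0,0,0]},
    {"offset": [0,5,0],"angular": [0,0,0]},
  ],
)

```text
clock: 6.85
position: [0.5925, 0.0908, 0.0906]
tcp_rot: [[0.924, 0.383, -0.0], [0.383, -0.924, 0.0], [-0.0, -0.0, -1.0]]
ft_force: [-0.6, 5.5, 3.2]
grip_width: 0.0286
```

servo_tool(
  commands=[
    {"offset": [0,5,0],"angular": [0,0,0]},
    {"offset": [0,5,0],"angular": [0,0,0]},
    {"offset": [0,5,0],"angular": [0,0,0]},
    {"offset": [0,5,0],"angular": [0,0,0]},
    {"offset": [0,5,0],"angular": [0,0,0]},
  ],
)

```text
clock: 7.35
position: [0.602, 0.0679, 0.0906]
tcp_rot: [[0.924, 0.383, -0.0], [0.383, -0.924, 0.0], [-0.0, -0.0, -1.0]]
ft_force: [-1.6, 4.5, 3.2]
grip_width: 0.0287
```

Run:
```python
from pose import *
rep(-.045,0,.09)
save('top','t4.png')
a=cv2.imread('pics/t4.png')[110:260,100:330]
cv2.imwrite('pics/t4c.png',cv2.resize(a,None,fx=3.4,fy=3.4,interpolation=cv2.INTER_CUBIC))
```

```text
t 7.35 tcp box [-0.0822  0.0008] yaw err 0.21 tool shift mm [-0.9 37.2  0.5] F [-1.6  4.5  3.2] 0.028727238703767238
```

View pics/t4c.png

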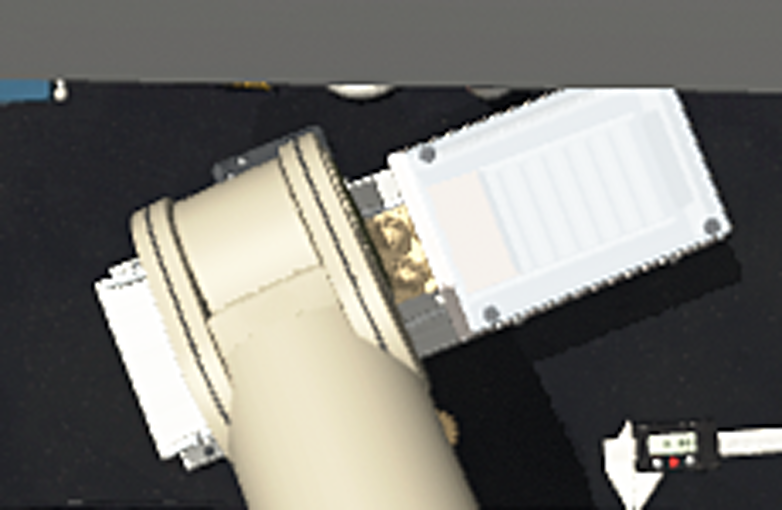

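servo_tool(
  commands=[
    {"offset": [0,5,0],"angular": [0,0,0]},
    {"offset": [0,5,0],"angular": [0,0,0]},
    {"offset": [0,5,0],"angular": [0,0,0]},
    {"offset": [0,5,0],"angular": [0,0,0]},
    {"offset": [0,5,0],"angular": [0,0,0]},
  ],
)

```text
clock: 7.9
position: [0.6116, 0.0441, 0.0903]
tcp_rot: [[0.924, 0.383, -0.001], [0.383, -0.924, -0.0], [-0.001, 0.0, -1.0]]
ft_force: [-1.4, 3.8, 1.7]
grip_width: 0.0287
```

servo_tool(
  commands=[
    {"offset": [0,4,0],"angular": [0,0,0]},
    {"offset": [0,4,0],"angular": [0,0,0]},
    {"offset": [0,4,0],"angular": [0,0,0]},
  ],
)

```text
clock: 8.2
position: [0.6164, 0.0334, 0.0907]
tcp_rot: [[0.924, 0.383, 0.0], [0.383, -0.924, 0.0], [0.0, -0.0, -1.0]]
ft_force: [-2.8, 5.4, 3.7]
grip_width: 0.0293
```

Run:
```python
from pose import *
rep(-.045,0,.09)
save('top','t5.png')
a=cv2.imread('pics/t5.png')[110:260,100:330]
cv2.imwrite('pics/t5c.png',cv2.resize(a,None,fx=3.4,fy=3.4,interpolation=cv2.INTER_CUBIC))
```

```text
t 8.2 tcp box [-0.0449  0.001 ] yaw err 0.19 tool shift mm [-1.  -0.1  0.7] F [-2.8  5.4  3.7] 0.02929039200101191
```

View pics/t5c.png

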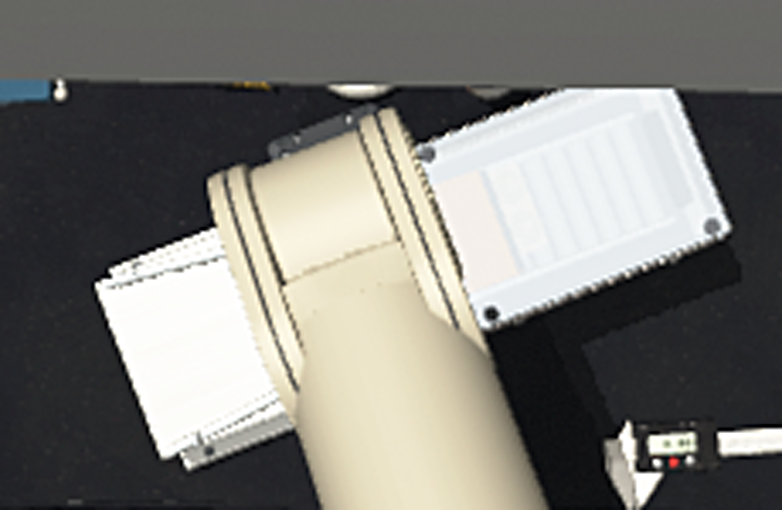

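servo_tool(
  commands=[
    {"offset": [0,3,0],"angular": [0,0,0]},
    {"offset": [0,3,0],"angular": [0,0,0]},
    {"offset": [0,2,0],"angular": [0,0,0]},
    {"offset": [0,0,0],"angular": [0,0,0]},
  ],
)

```text
clock: 8.65
position: [0.6195, 0.0251, 0.0904]
tcp_rot: [[0.924, 0.382, 0.0], [0.382, -0.924, -0.001], [-0.0, 0.001, -1.0]]
ft_force: [-0.2, 0.3, -0.9]
grip_width: 0.029
```

Run:
```python
from pose import *
rep(-.035,0,.09)
save('top','t6.png')
a=cv2.imread('pics/t6.png')[110:260,100:330]
cv2.imwrite('pics/t6c.png',cv2.resize(a,None,fx=3.4,fy=3.4,interpolation=cv2.INTER_CUBIC))
```

```text
t 8.65 tcp box [-0.036   0.0007] yaw err 0.13 tool shift mm [-0.7  1.   0.4] F [-0.2  0.3 -0.9] 0.029009660671380486
```

View pics/t6c.png

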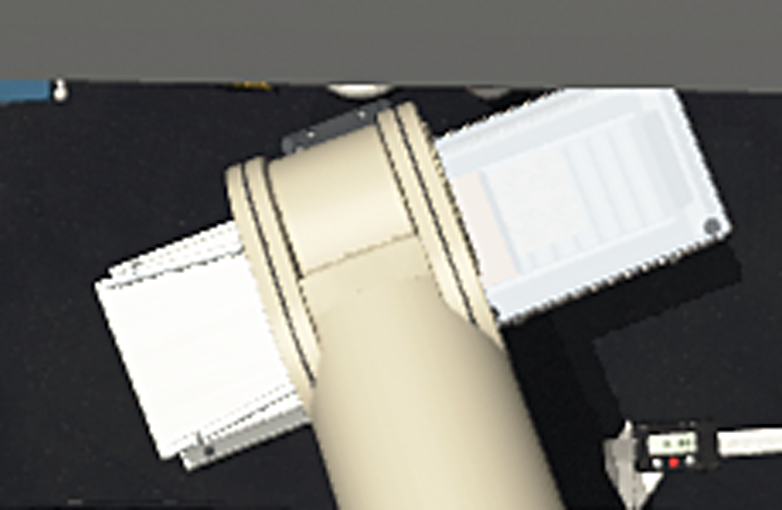

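servo_tool(
  commands=[
    {"offset": [0,0,0],"angular": [0,0,0]},
    {"offset": [0,0,0],"angular": [0,0,0]},
    {"offset": [0,0,0],"angular": [0,0,0]},
    {"offset": [0,0,0],"angular": [0,0,0]},
    {"offset": [0,0,0],"angular": [0,0,0]},
  ],
)

```text
clock: 9.2
position: [0.6194, 0.0261, 0.0906]
tcp_rot: [[0.924, 0.383, 0.0], [0.383, -0.924, -0.0], [0.0, 0.0, -1.0]]
ft_force: [0.1, 0.3, 0.3]
grip_width: 0.0289
```

servo_tool(
  commands=[
    {"offset": [0,-8,0],"angular": [0,0,0]},
    {"offset": [0,-15,0],"angular": [0,0,0]},
    {"offset": [0,-25,0],"angular": [0,0,0]},
    {"offset": [0,-30,0],"angular": [0,0,0]},
    {"offset": [0,-30,0],"angular": [0,0,0]},
    {"offset": [0,-30,0],"angular": [0,0,0]},
    {"offset": [0,-25,0],"angular": [0,0,0]},
    {"offset": [0,-15,-10],"angular": [0,0,0]},
    {"offset": [0,0,-30],"angular": [0,0,0]},
    {"offset": [0,0,-40],"angular": [0,0,0]},
  ],
)

```text
clock: 10.2
position: [0.5497, 0.1911, 0.1707]
tcp_rot: [[0.923, 0.384, -0.003], [0.384, -0.923, -0.001], [-0.003, -0.0, -1.0]]
ft_force: [1.3, -0.7, -0.2]
grip_width: 0.0287
```

Run:
```python
from pose import *
rep(-.23,0,.18)
save('top','t7.png')
a=cv2.imread('pics/t7.png')[110:260,100:330]
cv2.imwrite('pics/t7c.png',cv2.resize(a,None,fx=3.4,fy=3.4,interpolation=cv2.INTER_CUBIC))
```

```text
t 10.2 tcp box [-0.2161 -0.0008] yaw err 0.27 tool shift mm [  0.8 -13.9  -9.3] F [ 1.3 -0.7 -0.2] 0.028695657739922102
```

View pics/t7c.png

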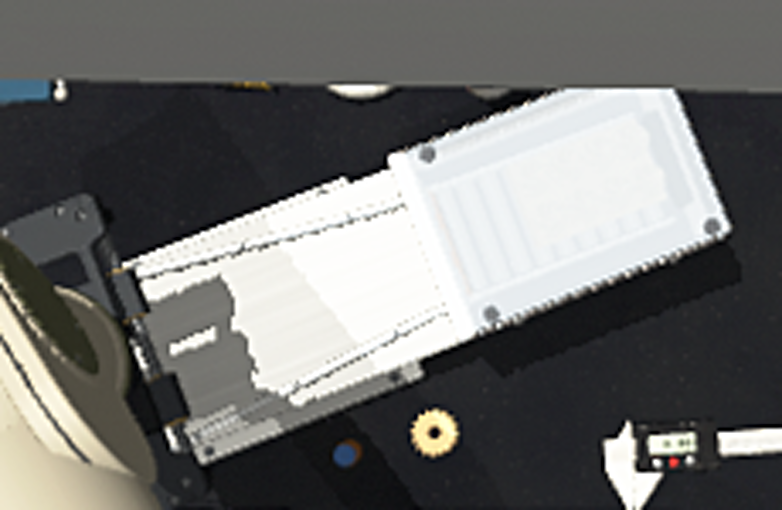

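servo_tool(
  commands=[
    {"offset": [0,-10,-40],"angular": [0,0,0]},
    {"offset": [0,-20,-30],"angular": [0,0,0]},
    {"offset": [0,-40,0],"angular": [0,0,0]},
    {"offset": [0,-45,0],"angular": [0,0,0]},
    {"offset": [0,-45,0],"angular": [0,0,0]},
    {"offset": [-30,-40,0],"angular": [0,0,0]},
    {"offset": [-40,-30,0],"angular": [0,0,0]},
    {"offset": [-40,-20,0],"angular": [0,0,0]},
    {"offset": [0,0,0],"angular": [0,0,0]},
    {"offset": [0,0,0],"angular": [0,0,0]},
  ],
)

```text
clock: 11.25
position: [0.3533, 0.3796, 0.2414]
tcp_rot: [[0.923, 0.384, 0.002], [0.384, -0.923, -0.0], [0.002, 0.001, -1.0]]
ft_force: [1.2, 0.1, -0.1]
grip_width: 0.0291
```

Run:
```python
from pose import *
rep(-.23,0,.18)
save('top','t8.png');save('side','s8.png')
for n in ('top','side'):
  for l in ['cluster_centre','flap','gear_print','vial']:
    print(n,l,[(np.round(d['xyz'],3).tolist(),tobox(np.array(d['xyz'])).round(3).tolist(),round(d['score'],2)) for d in spot_in(n,l)[:3]])
a=cv2.imread('pics/t8.png')[120:260,100:330];b=cv2.imread('pics/s8.png')[135:290,95:335]
cv2.imwrite('pics/t8c.png',cv2.resize(a,None,fx=3.4,fy=3.4,interpolation=cv2.INTER_CUBIC))
cv2.imwrite('pics/s8c.png',cv2.resize(b,None,fx=3.3,fy=3.3,interpolation=cv2.INTER_CUBIC))
```

```text
t 11.25 tcp box [-0.4651 -0.1109] yaw err 0.27 tool shift mm [109.7 235.6  61.9] F [ 1.2  0.1 -0.1] 0.029050033139602416
top cluster_centre []
top flap []
top gear_print [([0.507, -0.002, 0.01], [-0.056, -0.115], 0.55)]
top vial [([0.49, 0.055, 0.042], [-0.115, -0.108], 0.38)]
side cluster_centre []
side flap []
side gear_print [([0.496, -0.003, 0.009], [-0.059, -0.124], 0.76), ([0.606, 0.002, 0.061], [-0.022, -0.021], 0.34)]
side vial [([0.481, 0.062, 0.033], [-0.125, -0.114], 0.47)]
```

View pics/t8c.png

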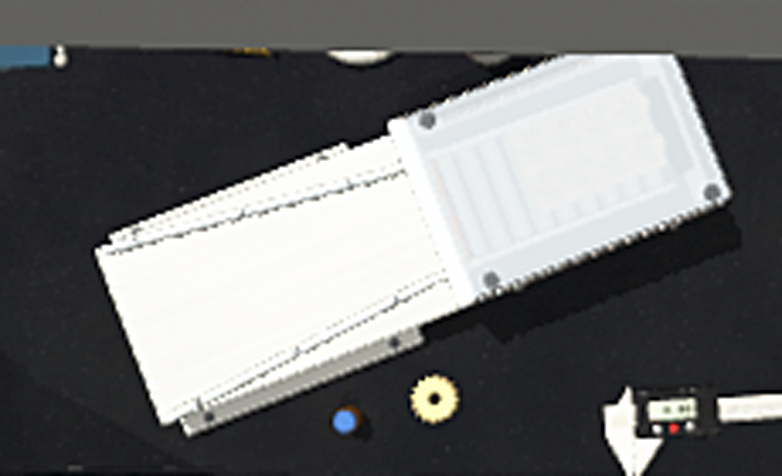

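View pics/s8c.png

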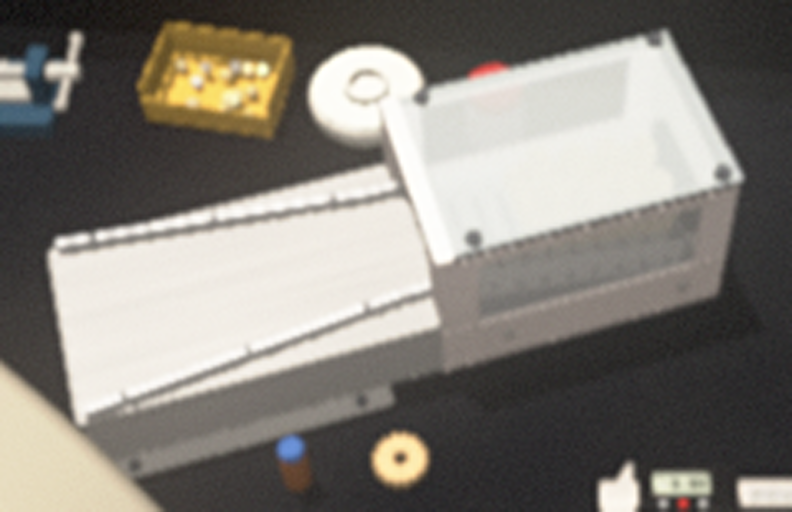

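Run:
```python
import io
from pose import *
for n in ('t0','t7','t8'):
    a=cv2.imread(f'pics/{n}.png')[130:225,215:325].astype(float)
    a=np.clip((a-185)*255/70,0,255).astype(np.uint8)
    cv2.imwrite(f'pics/{n}e.png',cv2.resize(a,None,fx=3.5,fy=3.5,interpolation=cv2.INTER_CUBIC))
cv2.imwrite('pics/cmp.png',np.hstack([cv2.imread(f'pics/{n}e.png') for n in ('t0','t8')]))
d=np.abs(cv2.imread('pics/t7.png').astype(int)-cv2.imread('pics/t8.png'))[130:225,225:325].max();print('diff',d)
R2=np.array([[np.cos(p[2]),-np.sin(p[2])],[np.sin(p[2]),np.cos(p[2])]])
for x in (.061,.112,.163):
    for y in(-.031,.031):
        q=proj('top',np.r_[p[:2]+R2@[x,y],.074-.19*x])[0];print(x,y,((q-[215,130])*3.5).round())
```

```text
diff 11
0.061 -0.031 [155. 194.]
0.061 0.031 [122. 110.]
0.112 -0.031 [224. 168.]
0.112 0.031 [191.  84.]
0.163 -0.031 [291. 142.]
0.163 0.031 [258.  59.]
```

View pics/cmp.png

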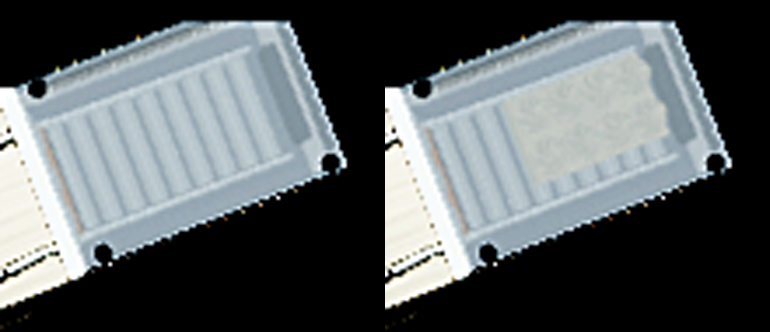

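```bash
python3 -c "
from cell import *
print(sign_off(), get_obs()['clock'])"
```

```text
the job is handed in; nothing more can be done
the job is handed in; nothing more can be done
```

The blade cluster is in the collection box, resting at the rubber buffer, and the flap has fallen shut behind it. I pushed it along the apron with partly closed fingertips. The wrist read about 8 N at most, and it fell to about zero when the rollers took the cluster. I then drew the fingers back and moved the arm clear, and handed in at about 11.4 s, well under the 38 s limit.

**Cluster:** in the last top picture, seen through the clear lid, its outline lies within a few millimetres of the expected place, centred near x 112 mm of the box. The lid area was nearly the same in the picture taken about 1 s earlier, so I take it to be at rest.

**Flap:** it shows as the same thin orange line as before the push.

**Gear, vial and jar:** the gear and the vial stand at their first positions. The jar's red cap looks the same in the side view before and after, but I only compared it by eye.

**Checks that failed or disagreed:**
- The detection network found neither the cluster (behind the clear lid) nor the flap at the end, so both of those checks rest on the pictures alone. It did not find the jar at the start, and I did not ask for it again.
- One box corner I picked in the first top picture disagreed with the fit by about 4 pixels, so I left it out of the box position I used for the push.

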